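# Strip the boom bar from a microscope stand and lock it in its transport rack

### The arm

A 7-joint arm with a two-finger parallel gripper is mounted at the origin on the work surface. World frame = base frame: x ahead of the robot, y to its left, z up, the work surface at z = 0. Lengths are in m, angles in rad, forces in N, time in s.
With the tool pointing down it reaches from about 0.4 to 0.9 m from the base axis. Payload 5.5 kg.
Tool frame: the origin (TCP) lies on the centre line of the jaws, within the pads' length; the fingertips stand 19 mm ahead of it and the grasp point (between the pads) is the TCP; z points along the fingers, y is the line along which they close (so a half turn about z gives the same grasp; the last joint's range is limited). The gripper opens to 92 mm and grips with 3 to 60 N. Pads are 19 mm wide; open, the fingers measure 130 mm over their backs; the gripper's body (75 mm by 190 mm) begins 47 mm behind the grasp point.
Start: joints at [-0.87, 0.501, -0.427, 1.55, 0.221, 1.138, -0.21], TCP at [0.276, 0.589, 0.246] pointing down, gripper open.
Joint ranges: [-2.88, 2.88], [-0.31, 2.03], [-1.54, 1.56], [0.2, 2.42], [-1.41, 4.55], [0.19, 2.02], [-2.57, 2.57]. Speed limits (rad/s): [2.57, 2.57, 3.14, 3.14, 3.14, 3.14, 3.14].

### API

Orientations are given as a rotation vector (axis times angle).
In Python, from rig import robot, imaging, spotter gives the robot as it stands.
- The arm moves only by the shell command python3 -m jog 'ROWS'. ROWS is JSON, a list of rows, each an object with "offset": the shift along the tool's x, y, z in mm, a list of three; "spin": the turn about the tool's z in degrees; "claw": the finger opening in mm, from 0 to 91.8. A call has 1 to 5 rows; each row is the pose to reach, as a shift and turn from the pose commanded when the call began, along the tool's axes at that moment; what a row does not reach only later rows make up. A row lasts 1/8 s, in which the tool goes at most 62.5 mm and 10.7 degrees, less where a joint would pass 70% of its speed; a pose out of reach is approached as far as the arm can. A call with a gripper value outside its range is refused whole. The fingers move at their own pace and stop on an object; the grip force is fixed at half the most. Time passes only in rows, so rows that repeat a pose let the fingers close. It gives the time, the measured TCP pose, the force, the opening and the grip force at its end, in the units of the state.
- robot.get_obs(): the state, without advancing time (a new reading comes with each control period).
- imaging.get_image(name): name is "scene" or "top" or "wrist"; returns (picture, depth): 480x640x3 uint8, red, green, blue; 480x640 float32, m along the optical axis (not along the pixel's ray), 0 where there is no reading.
- imaging.camera_info(name): a dict with "camera_matrix" (3x3 intrinsics, pixels), "cam_to_world" (4x4, takes a point from camera to world coordinates). Camera axes: x right, y down, z forward; pixel columns grow to the right and rows downward; lengths in m; the calibration is good to about 2 mm. A picture is of the moment at which its call begins: read the wrist's pose just before it. camera_info takes no time and is no camera call; for the wrist camera it gives the pose at the moment of the call.
- robot.close_job(): hands the job in; it is judged then, once.
Trained networks look in the newest picture that a camera, given by its name, has taken for a name from the list of things; names that differ only in an ending like _2 or _b are one class to them, and where a whole thing is asked for, a point or a joint stands for the part that bears it (a point fixed in the world has none). Each returns a list of dicts, best first, with "p" (0 to 1); they miss things now and then, are a little off and sometimes report something else, mostly with a low value. They report only what shows in the picture. A call takes as long as a camera call.
- spotter.search_frame(camera, name): "position" ([row, column] in pixels, amid what is visible of it).
- spotter.silhouettes(camera, name): "pixels" (480x640 bool, what is visible of it) and "position" ([row, column] in pixels, amid what is visible of it).
- spotter.landmark_of(camera, name): "position" ([row, column] in pixels: a listed point, or the origin of a listed thing).
The state is a dict: "clock": time; "joint_pos": joint angles; "joint_velocities": joint speeds; "joint_efforts": joint torques, N m; "tool_pos": TCP position; "tcp_rot": TCP orientation; "force": force on the tool from outside, world axes, zero at the start; "torque": the same for the moment, N m; "finger_gap": finger opening in m; "grasp_force": force on a finger pad.
Only numpy, scipy, OpenCV 4.12 (cv2) and the standard library are available. Lean on these libraries where they do the work, as an engineer would, in place of code of your own. Each camera call takes 0.05 s, during which the arm holds its last target. There are 200 camera calls.

### The job

The microscope is coming off the bench for a field trip and its boom clamp is already loose: draw the steel boom bar out of the stand's horizontal sleeve hand over hand, in pulls of about 100 mm, taking each new hold close to the sleeve, and have hold of the bar by its middle before its tail comes free. Lay it gently, level and centred, in the two blue saddles of the transport rack, then swing the red keeper bar over it until it clicks fully home in its catch. Leave the bottles, tip box and screwdriver where they stand.

Things in the scene. Friction and masses are not known exactly. Their poses are not given: they have to be found in the camera images.
- stand: Fixed white boom stand. Origin on the bench right under the mouth of its horizontal sleeve; x is level, straight out of the mouth (the way the bar is drawn), z up. Steel post 32 mm thick at x -90, y +65 mm, 367 mm high; base plate 22 mm high, x -260 to -40, y -85 to +165 mm; a black clamp knob beside the sleeve reaches y -53 mm at x -135 mm.
- mouth (a point): Centre of the sleeve's mouth, 180 mm above the bench, axes as the stand's (x straight out). The sleeve is a white round tube with brass bushings, 44 mm outside, bore 23 mm, open at both ends, 180 mm long behind this point.
- boom: The boom bar: round bright steel, 20 mm thick, 460 mm long, about 0.32 kg. Origin at its middle on its axis, also its balance point; x along the bar to the nose. It lies loose in the sleeve with 1.5 mm clearance all round, so its axis starts 178.5 mm above the bench; a few newtons draw it. The sleeve holds it up while 60 mm or more is inside.
- boom_nose (a point): Centre of the bar's nose end, 230 mm from its middle: outer face of a black cap, 27 mm in diameter, 14 mm long, too big for the bore. At the start 80 to 105 mm of bar, cap included, stands out of the mouth.
- boom_tail (a point): Centre of the bar's plain tail end, 230 mm from its middle; at the start it stands out behind the sleeve.
- rack: Fixed transport rack: grey plate 290 x 180 x 12 mm; origin on the bench, midway between its two saddles; x along the line of the blue V saddles (the laid bar points along x, nose either way), z up. Saddles at x -115 and +115 mm, 26 mm wide along x, the V 40 mm wide at its top; a seated bar has its axis at y 0, 70 mm above the bench. Saddles and hinge post end below 84 mm, the catch block (y 72 to 91 mm) at 92 mm.
- keeper (a joint): Angle of the keeper bar, rad: 0 = shut across the bar, over the saddle at x +115 mm, against its stop; grows as it opens, to 1.75. It starts at 1.4 to 1.62, about parallel to the bar and clear of it, and stays where left (light friction). In the last 0.1 rad a sprung ball catch resists with about 5 N at the knob; past 0.05 rad it snaps home and holds.
- keeper_hinge (a point): The keeper's vertical hinge axis, at x +115, y -55 mm of the rack, 83 mm above the bench. The keeper is a flat red bar 14 mm wide, 122 mm long from hinge axis to tip, its underside 83 and its top 91 mm above the bench. At joint angle a it points from the hinge along (sin a, cos a) in the rack's x, y.
- keeper_knob (a point): Middle of the black upright round knob on the keeper's free end, 104 mm from the hinge axis, to pinch or push: 21 mm in diameter, 91 to 127 mm above the bench, this point at 109 mm.
- vial: Bystander: small amber bottle with black cap, 38 mm in diameter, 85 mm high; origin at the centre of its underside.
- tip_box: Bystander: dark blue pipette-tip box with clear lid over yellow tips, 85 x 122 x 72 mm high; origin at the centre of its underside.
- bottle_a: Bystander: amber bottle, 64 mm in diameter, 135 mm high; origin at the centre of its underside.
- bottle_b: Bystander: a second such amber bottle.
- bottle_c: Bystander: a third such amber bottle.
- driver: Bystander: screwdriver with blue handle, 170 mm long, lying on the bench, 26 mm thick; origin at its middle on the bench.

How it is judged:
On the way, in this order (a step that is already met when the one before it is completed fails the run):
1. second hold: the bar is gripped 100 to 185 mm behind its nose and within 110 mm of the sleeve's mouth, after a first short pull (contact force between the fingers and boom above 1 N and distance between the grasp point and boom_nose between 0.1 and 0.185 m and x of the grasp point in the frame of mouth below 0.11 m), for 0.1 s.
2. hold at the middle: the bar is gripped within 40 mm of its middle while its tail is still at least 40 mm inside the sleeve (contact force between the fingers and boom above 1 N and distance between the grasp point and boom_nose above 0.19 m and distance between the grasp point and boom below 0.04 m and x of boom_tail in the frame of mouth below -0.04 m), for 0.1 s.
3. the bar lies centred in both saddles and is let go, the keeper still open (x of boom in the frame of rack between -0.03 and 0.03 m and y of boom in the frame of rack between -0.006 and 0.006 m and height (world z) of boom between 0.064 and 0.076 m and angle between the x axis of boom and the x axis of rack, either way round below 0.04 rad and contact force between the fingers and boom below 0.2 N and value of joint keeper above 0.6 rad and linear speed of boom below 0.03 m/s), for 0.2 s.
At the end, for the whole second after the job is handed in: The bar lies at rest in both saddles: its middle within 30 mm of the rack's centre along x and 6 mm across, its axis 64 to 76 mm above the bench and within 0.04 rad of the rack's x axis; the keeper is shut in its catch, below 0.035 rad (x of boom in the frame of rack between -0.03 and 0.03 m and y of boom in the frame of rack between -0.006 and 0.006 m and height (world z) of boom between 0.064 and 0.076 m and angle between the x axis of boom and the x axis of rack, either way round below 0.04 rad and value of joint keeper below 0.035 rad and linear speed of boom below 0.02 m/s and angular speed of boom below 0.3 rad/s); the robot touches nothing.
It fails at once if the bar tips more than 20 degrees out of level (angle between boom's own x axis and vertical below 1.22 rad or angle between boom's own x axis and vertical above 1.92 rad).
It fails at once if the bar, out of the sleeve, is let go or dropped more than 20 mm above its seat in the rack (x of boom_tail in the frame of mouth above 0.01 m and contact force between the fingers and boom below 0.2 N and height (world z) of boom above 0.09 m).
It fails at once if a bottle, the tip box or the screwdriver is moved more than 30 mm (distance of any of vial, tip_box, bottle_a, bottle_b, bottle_c, driver from where it was at the start of the episode above 0.03 m).
It also fails if it takes over 64 s, if anything falls off the work surface, if the arm or the gripper's body presses on something with over 40 N, if the wrist force passes 120 N, or if a joint passes its speed limit or range.

## Working session

There is one attempt and no reset: what is moved stays moved. The work goes in short steps, Python scripts to look and compute and a shell command to move; the robot and the scene stay as the last step left them, time stands still between calls to the robot, and variables do not carry over. Pictures are saved under pics/ and viewed, at most 10 in all, crops included, and the job is handed in when it is done.

```bash
ls; mkdir -p pics
cat > h.py <<'E'
import numpy as np, cv2
from scipy.spatial.transform import Rotation as R
from rig import robot, imaging, spotter
def grab(c,save=None):
    info=imaging.camera_info(c); im,d=imaging.get_image(c)
    if save: cv2.imwrite(f'pics/{save}.png',im[:,:,::-1])
    return im,d,info
def ray(info,px):
    K=np.array(info['camera_matrix']);T=np.array(info['cam_to_world'])
    v=np.linalg.inv(K)@np.array([px[1],px[0],1.0]); return T[:3,3],T[:3,:3]@v
def atz(info,px,z):
    o,v=ray(info,px); return o+v*(z-o[2])/v[2]
def atd(info,px,d):
    r,c=int(round(px[0])),int(round(px[1])); w=d[max(r-1,0):r+2,max(c-1,0):c+2]; w=w[w>0]
    if len(w)==0: return None
    o,v=ray(info,px); return o+v*np.median(w)
E
cat > a.py <<'E'
from h import *
np.set_printoptions(precision=4,suppress=True)
o=robot.get_obs(); print(o['clock'],o['tool_pos'],o['tcp_rot'],o['finger_gap'])
for c in ['scene','top']:
    im,d,info=grab(c,c+'0'); print(c,np.array(info['cam_to_world']).round(3).tolist())
    for n,z in [('mouth',.18),('boom_nose',.1785),('boom_tail',.1785),('rack',0),('keeper_hinge',.083),('keeper_knob',.109),('stand',0),('vial',0),('tip_box',0),('bottle_a',0),('driver',0)]:
        for r in spotter.landmark_of(c,n)[:3 if n=='bottle_a' else 1]:
            print(n,round(r['p'],2),np.round(r['position'],1),atz(info,r['position'],z))
E
python3 a.py
```

```text
pics
0.0 [0.2753 0.5881 0.2447] [-0.6819 -3.0662  0.0029] 0.09193645114051467
scene [[0.274, 0.833, -0.48, 1.168], [0.962, -0.232, 0.147, -0.227], [0.011, -0.502, -0.865, 1.23], [0.0, 0.0, 0.0, 1.0]]
mouth 0.89 [237.6 377.2] [0.6258 0.0939 0.18  ]
boom_nose 0.77 [249.7 341.3] [ 0.6337 -0.0003  0.1785]
boom_tail 0.59 [201.9 514.1] [0.6194 0.4677 0.1785]
rack 0.6 [248.  302.1] [ 0.5081 -0.0669 -0.    ]
keeper_hinge 0.81 [221.6 255.6] [ 0.44   -0.1777  0.083 ]
keeper_knob 0.6 [224.4 213. ] [ 0.435  -0.2887  0.109 ]
stand 0.85 [273.2 369.8] [0.6342 0.0915 0.    ]
vial 0.67 [334.9 228.8] [ 0.7029 -0.3135  0.    ]
tip_box 0.83 [336.8 229.3] [ 0.7082 -0.3133  0.    ]
bottle_a 0.83 [312.8 169. ] [ 0.6016 -0.4525  0.    ]
bottle_a 0.59 [307.4 125.4] [ 0.5556 -0.5604  0.    ]
bottle_a 0.56 [281.2 154.6] [ 0.5001 -0.4779  0.    ]
driver 0.57 [192.7 403.5] [ 0.4062  0.2776 -0.    ]
top [[0.023, -0.985, 0.169, 0.232], [-1.0, -0.021, 0.012, -0.045], [-0.008, -0.169, -0.986, 2.003], [0.0, 0.0, 0.0, 1.0]]
mouth 0.83 [232.2 281.6] [0.6215 0.0908 0.18  ]
boom_nose 0.62 [231.2 308.4] [0.6267 0.0086 0.1785]
boom_tail 0.84 [234.6 161.9] [0.6064 0.4595 0.1785]
rack 0.71 [281.2 334.4] [ 0.497  -0.0771  0.    ]
keeper_hinge 0.76 [299.3 366.5] [ 0.4304 -0.1787  0.083 ]
keeper_knob 0.64 [225.8 342.7] [ 0.6617 -0.0986  0.109 ]
stand 0.61 [241.7 282.4] [0.6273 0.1005 0.    ]
vial 0.44 [226.1 341.2] [ 0.6853 -0.0966  0.    ]
tip_box 0.96 [219.  404.2] [ 0.7144 -0.3093  0.    ]
bottle_a 0.97 [281.  457.7] [ 0.5067 -0.4867  0.    ]
bottle_a 0.87 [266.4 479.9] [ 0.5574 -0.5614  0.    ]
bottle_a 0.78 [250.2 449.7] [ 0.6102 -0.4616  0.    ]
driver 0.6 [305.  226.3] [0.4097 0.2793 0.    ]
```

View pics/scene0.png

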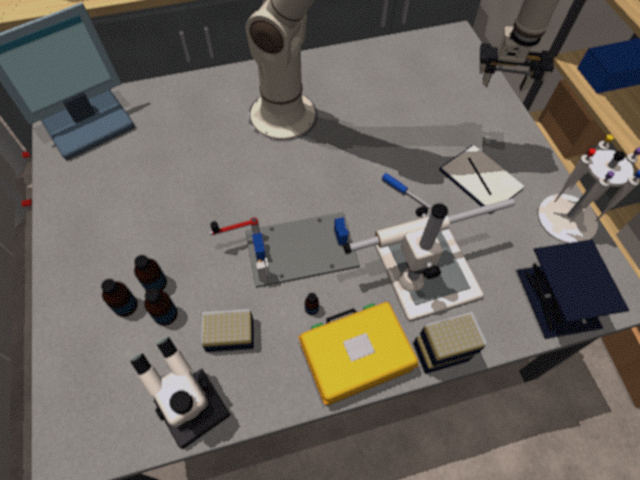

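View pics/top0.png

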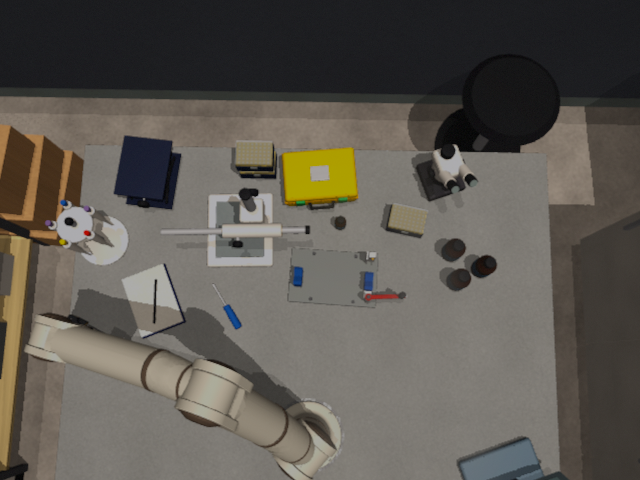

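The scene view shows the bar nose at px (249,341), the saddles at (232,343) and (246,259), and the red keeper pointing left of the rack with its knob at (227,214). The small bottle stands alone at (302,312). In the top view the bar runs from (162,232) to (307,230), and everything matches the network except the top view's vial-like "keeper_knob" hit.

```bash
cat >> h.py <<'E'
def plan(p,yaw=None):
    """offset (mm) and spin (deg) from the present pose to TCP p, tool y at yaw deg in the world"""
    o=robot.get_obs(); Rt=R.from_rotvec(o['tcp_rot']); M=Rt.as_matrix()
    off=M.T@(np.array(p)-o['tool_pos'])*1000; cur=np.degrees(np.arctan2(M[1,1],M[0,1]))
    s=None if yaw is None else -((yaw-cur+90)%180-90)
    print('at',np.round(o['tool_pos'],4),'yaw',round(cur,2),'tilt',np.round(M[:,2],3),'t',round(o['clock'],2),'-> off',off.round(1),'spin',s)
E
python3 -c "
from h import *
plan((.45,0,.33),2); plan((.275,.588,.33))"
```

```text
at [0.2755 0.5887 0.2457] yaw 64.92 tilt [-0.  0. -1.] t 1.2 -> off [-407.6 -459.2  -84.3] spin 62.91611325291072
at [0.2755 0.5887 0.2457] yaw 64.92 tilt [-0.  0. -1.] t 1.2 -> off [  0.2  -0.9 -84.3] spin None
```

```bash
python3 -m jog '[{"offset":[-40,-45,-20],"spin":10,"claw":60},{"offset":[-80,-90,-40],"spin":20,"claw":60},{"offset":[-120,-135,-60],"spin":30,"claw":60},{"offset":[-160,-180,-80],"spin":40,"claw":60},{"offset":[-200,-225,-84],"spin":50,"claw":60}]'; python3 -c "
from h import *
plan((.45,0,.33),2);print(robot.get_obs()['joint_pos'])"
```

```text
clock: 1.82
tool_pos: [0.3617, 0.3004, 0.3314]
tcp_rot: [1.921, 2.485, 0.006]
force: [1.6, -0.1, -1.0]
finger_gap: 0.0605
grasp_force: 0.0
at [0.3617 0.3004 0.3314] yaw 14.61 tilt [ 0.003  0.002 -1.   ] t 1.82 -> off [-313.     9.6    0.9] spin 12.61067982664882
[-0.5476747   0.0687955  -0.21262786  1.8838618   0.01580922  1.18689805
 -0.51067617]
```

```bash
python3 -m jog '[{"offset":[-60,4,0],"spin":6,"claw":60},{"offset":[-120,8,0],"spin":12,"claw":60},{"offset":[-180,12,0],"spin":12,"claw":60},{"offset":[-240,12,0],"spin":12,"claw":60},{"offset":[-300,12,0],"spin":12,"claw":60}]'
cat > b.py <<'E'
from h import *
import sys
np.set_printoptions(precision=4,suppress=True)
plan((.62,.045,.33),2)
im,d,info=grab('wrist',sys.argv[1])
print(np.array(info['cam_to_world'])[:3].round(3).tolist())
for n,z in [('mouth',.18),('boom_nose',.1785),('rack',0),('keeper_hinge',.083),('keeper_knob',.109),('vial',0)]:
    for r in spotter.landmark_of('wrist',n)[:1]:
        print(n,round(r['p'],2),np.round(r['position'],1),atz(info,r['position'],z))
for s in spotter.silhouettes('wrist','boom')[:1]:
    ys,xs=np.nonzero(s['pixels']); print('boom',s['p'],len(ys),ys.min(),ys.max(),xs.min(),xs.max())
    P=np.array([atd(info,q,d) if d[q[0],q[1]]>0 else (9,9,9) for q in zip(ys[::7],xs[::7])]); P=P[P[:,2]<.21]
    c=np.array([[y,P[np.abs(P[:,1]-y)<.005,0].mean(),np.percentile(P[np.abs(P[:,1]-y)<.005,2],95)] for y in np.arange(P[:,1].min()+.005,P[:,1].max(),.01)]); print(P[:,1].min(),P[:,1].max());print(c)
E
python3 b.py w1
```

```text
clock: 2.45
tool_pos: [0.45, 0.013, 0.3301]
tcp_rot: [2.163, 2.277, 0.002]
force: [0.9, 0.1, -0.7]
finger_gap: 0.0599
grasp_force: 0.0
at [0.45   0.013  0.3301] yaw 2.94 tilt [ 0.001  0.    -1.   ] t 2.45 -> off [ 23.2 171.4   0.3] spin 0.9410780298913011
[[0.999, 0.049, 0.015, 0.447], [0.051, -0.955, -0.292, 0.092], [0.0, 0.292, -0.956, 0.47]]
mouth 0.63 [145.  575.1] [0.6313 0.0919 0.18  ]
boom_nose 0.74 [258.6 550.3] [0.6337 0.004  0.1785]
rack 0.74 [265.4 358.1] [ 0.5007 -0.0717  0.    ]
keeper_hinge 0.83 [374.  305.7] [ 0.4403 -0.1806  0.083 ]
vial 0.61 [287.1 500.1] [ 0.6906 -0.0925  0.    ]
boom 0.9 3639 149 262 534 588
0.004814352916200679 0.08940257160269614
[[0.0098 0.6313 0.193 ]
 [0.0198 0.6289 0.1923]
 [0.0298 0.631  0.1896]
 [0.0398 0.6308 0.1897]
 [0.0498 0.6307 0.1896]
 [0.0598 0.6302 0.1897]
 [0.0698 0.6272 0.1898]
 [0.0798 0.6273 0.1896]]
```

View pics/w1.png

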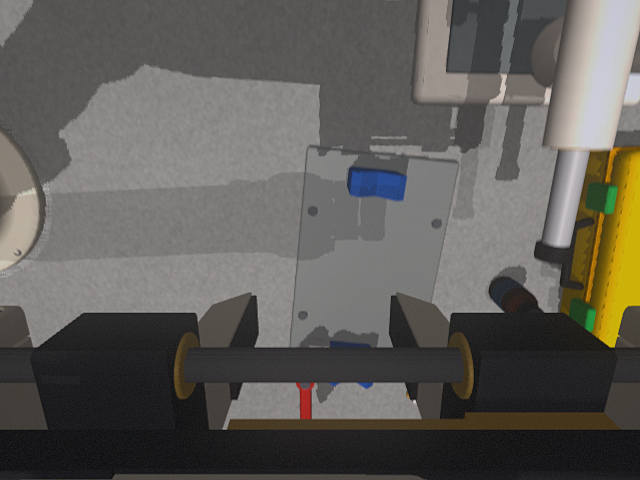

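The wrist view shows the bar coming out of the sleeve at px (145,575) and its cap at (250,550). The rack plate is slightly rotated, with one saddle at (183,377) and the vial at (290,512).

```bash
python3 -m jog '[{"offset":[6,60,20],"spin":1,"claw":60},{"offset":[15,120,50],"spin":1,"claw":60},{"offset":[23,182,80],"spin":1,"claw":60},{"offset":[23,182,100],"spin":1,"claw":60},{"offset":[23,182,100],"spin":1,"claw":60}]'; python3 b.py w2; python3 -c "
from h import *
plan((.6305,.045,.1785),2)"
```

```text
clock: 3.48
tool_pos: [0.6287, 0.0488, 0.2263]
tcp_rot: [-2.178, -2.258, 0.007]
force: [-0.2, -0.4, -0.3]
finger_gap: 0.0601
grasp_force: 0.0
at [0.6287 0.0488 0.2263] yaw 2.07 tilt [-0.006 -0.    -1.   ] t 3.48 -> off [  -3.5   -9.5 -103.7] spin 0.0699064713575126
[[0.999, 0.036, 0.004, 0.628], [0.036, -0.955, -0.293, 0.128], [-0.007, 0.293, -0.956, 0.367]]
mouth 0.84 [210.8 328.2] [0.6303 0.0905 0.18  ]
rack 0.92 [323.9 201.8] [ 0.5029 -0.0728  0.    ]
keeper_hinge 0.68 [349.1 377.4] [ 0.6775 -0.0451  0.083 ]
vial 0.86 [349.4 376.4] [ 0.691  -0.0961  0.    ]
boom 0.19 54002 0 219 223 639
0.09116697069753449 0.2243839356000686
[[0.0962 0.629  0.2033]
 [0.1062 0.6301 0.2032]
 [0.1162 0.6297 0.2033]
 [0.1262 0.6266 0.2033]
 [0.1362 0.6439 0.2032]
 [0.1462 0.664  0.2038]
 [0.1562 0.6518 0.2033]
 [0.1662 0.6422 0.2034]
 [0.1762 0.6577 0.2031]
 [0.1862 0.5711 0.0298]
 [0.1962 0.5686 0.0298]
 [0.2062 0.5684 0.0298]
 [0.2162 0.5656 0.0298]]
at [0.6304 0.047  0.2311] yaw 1.91 tilt [ 0.002  0.    -1.   ] t 3.88 -> off [-2.  -0.1 52.6] spin -0.0893512359287314
```

View pics/w2.png

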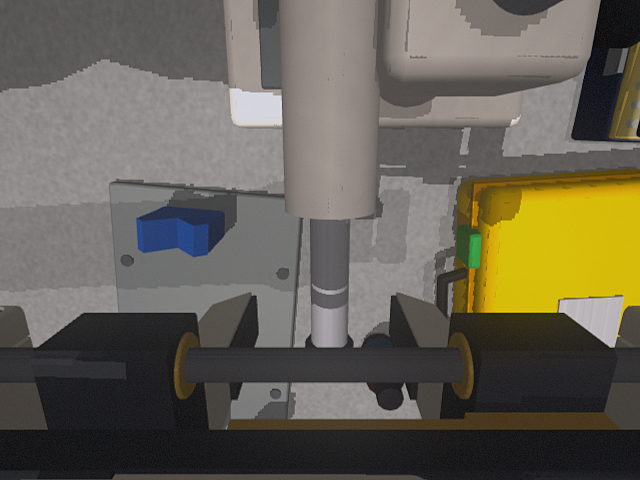

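The bar is vertical and centred between the fingers (column 329), with the mouth at (215,330). I'll go down, close, and pull.

```bash
python3 -m jog '[{"offset":[-2,0,26],"spin":0,"claw":60},{"offset":[-2,0,52],"spin":0,"claw":60},{"offset":[-2,0,52],"spin":0,"claw":40},{"offset":[-2,0,52],"spin":0,"claw":15},{"offset":[-2,0,52],"spin":0,"claw":10}]'; python3 -m jog '[{"offset":[0,0,0],"spin":0,"claw":10},{"offset":[0,0,0],"spin":0,"claw":10}]'
```

```text
clock: 4.5
tool_pos: [0.6313, 0.0451, 0.1792]
tcp_rot: [2.183, 2.257, 0.003]
force: [-0.0, -0.2, -0.3]
finger_gap: 0.0346
grasp_force: 0.0
clock: 4.75
tool_pos: [0.6309, 0.0451, 0.1784]
tcp_rot: [2.183, 2.258, 0.002]
force: [-0.7, 0.7, 2.5]
finger_gap: 0.0192
grasp_force: 30.0
```

```bash
python3 -m jog '[{"offset":[-15,0,0],"spin":0,"claw":10},{"offset":[-40,0,0],"spin":0,"claw":10},{"offset":[-65,0,0],"spin":0,"claw":10},{"offset":[-90,0,0],"spin":0,"claw":10},{"offset":[-100,0,0],"spin":0,"claw":10}]'; python3 -m jog '[{"offset":[0,0,0],"spin":0,"claw":10},{"offset":[0,0,0],"spin":0,"claw":60},{"offset":[0,0,0],"spin":0,"claw":60}]'; python3 b.py w3;python3 -c "
from h import *
plan((.6295,.045,.23),2)"
```

```text
clock: 5.38
tool_pos: [0.6336, -0.0573, 0.1777]
tcp_rot: [2.187, 2.255, -0.0]
force: [0.7, 2.0, 0.4]
finger_gap: 0.019
grasp_force: 30.0
clock: 5.75
tool_pos: [0.6335, -0.0535, 0.1773]
tcp_rot: [-2.181, -2.259, -0.0]
force: [-0.7, 0.2, -0.3]
finger_gap: 0.0349
grasp_force: 0.0
at [ 0.6335 -0.0535  0.1773] yaw 2.01 tilt [-0.001  0.001 -1.   ] t 5.75 -> off [  99.   -10.1 -152.6] spin 0.013146192711673166
[[0.999, 0.034, 0.008, 0.632], [0.035, -0.956, -0.292, 0.025], [-0.002, 0.292, -0.956, 0.318]]
boom_nose 0.77 [426.6 322.8] [ 0.6358 -0.099   0.1785]
rack 0.91 [243.1 167.2] [ 0.5   -0.071  0.   ]
keeper_hinge 0.84 [417.6  52.3] [ 0.4382 -0.1836  0.083 ]
vial 0.83 [271.3 385.6] [ 0.6903 -0.0901  0.    ]
boom 0.55 21813 0 419 293 358
at [ 0.6337 -0.0548  0.1776] yaw 1.93 tilt [-0.  0. -1.] t 6.15 -> off [ 99.9  -0.8 -52.4] spin -0.06904873270480039b.py:13: RuntimeWarning: Mean of empty slice.
  c=np.array([[y,P[np.abs(P[:,1]-y)<.005,0].mean(),np.percentile(P[np.abs(P[:,1]-y)<.005,2],95)] for y in np.arange(P[:,1].min()+.005,P[:,1].max(),.01)]); print(P[:,1].min(),P[:,1].max());print(c)
  ret = ret.dtype.type(ret / rcount)
Traceback (most recent call last):
  File "b.py", line 13, in <module>
    c=np.array([[y,P[np.abs(P[:,1]-y)<.005,0].mean(),np.percentile(P[np.abs(P[:,1]-y)<.005,2],95)] for y in np.arange(P[:,1].min()+.005,P[:,1].max(),.01)]); print(P[:,1].min(),P[:,1].max());print(c)
                                                     ~~~~~~~~~~~~~^^^^^^^^^^^^^^^^^^^^^^^^^^^^^^^
IndexError: index -1 is out of bounds for axis 0 with size 0
```

```bash
python3 -m jog '[{"offset":[30,0,0],"spin":0,"claw":60},{"offset":[65,0,0],"spin":0,"claw":60},{"offset":[100,-1,0],"spin":0,"claw":50},{"offset":[100,-1,0],"spin":0,"claw":10},{"offset":[100,-1,0],"spin":0,"claw":10}]'; python3 -m jog '[{"offset":[0,0,0],"spin":0,"claw":10},{"offset":[0,0,0],"spin":0,"claw":10},{"offset":[0,0,0],"spin":0,"claw":10}]'
```

```text
clock: 6.78
tool_pos: [0.6294, 0.0441, 0.1776]
tcp_rot: [2.184, 2.258, -0.001]
force: [-0.3, -0.4, -0.4]
finger_gap: 0.0349
grasp_force: 0.0
clock: 7.15
tool_pos: [0.6303, 0.0431, 0.178]
tcp_rot: [2.185, 2.254, 0.001]
force: [2.5, -2.9, -0.0]
finger_gap: 0.0189
grasp_force: 30.0
```

```bash
python3 -m jog '[{"offset":[-15,0,0],"spin":0,"claw":10},{"offset":[-40,0,0],"spin":0,"claw":10},{"offset":[-65,0,0],"spin":0,"claw":10},{"offset":[-90,0,0],"spin":0,"claw":10},{"offset":[-105,0,0],"spin":0,"claw":10}]'; python3 -m jog '[{"offset":[0,0,0],"spin":0,"claw":10},{"offset":[0,0,0],"spin":0,"claw":10},{"offset":[0,0,0],"spin":0,"claw":60},{"offset":[0,0,0],"spin":0,"claw":60}]'
python3 - <<'E'
from h import *
im,d,info=grab('top','t2')
r=spotter.landmark_of('top','boom_nose')[0]; print(r['p'],r['position'],atz(info,r['position'],.1785))
plan((.6325,.03,.178),2)
E
```

```text
clock: 7.78
tool_pos: [0.6323, -0.0613, 0.1772]
tcp_rot: [-2.185, -2.256, 0.001]
force: [1.0, 2.9, -1.6]
finger_gap: 0.0191
grasp_force: 30.0
clock: 8.28
tool_pos: [0.6327, -0.0587, 0.1777]
tcp_rot: [-2.181, -2.26, -0.0]
force: [-0.3, -0.9, 0.4]
finger_gap: 0.0347
grasp_force: 0.0
0.78 [228.6, 373.7] [ 0.63910652 -0.19210122  0.1785    ]
at [ 0.6328 -0.0591  0.1777] yaw 1.99 tilt [-0.  0. -1.] t 8.38 -> off [89.   2.8 -0.3] spin -0.010932852603772858
```

```bash
python3 -m jog '[{"offset":[30,0,0],"spin":0,"claw":60},{"offset":[60,0,0],"spin":0,"claw":60},{"offset":[88,0,0],"spin":0,"claw":50},{"offset":[88,0,0],"spin":0,"claw":10},{"offset":[88,0,0],"spin":0,"claw":10}]'; python3 -m jog '[{"offset":[0,0,0],"spin":0,"claw":10},{"offset":[0,0,0],"spin":0,"claw":10},{"offset":[0,0,0],"spin":0,"claw":10}]'
python3 - <<'E'
from h import *
im,d,info=grab('wrist','w4')
for c in ['wrist','top','scene']:
    im,d,info=grab(c)
    for n,z in [('rack',0),('keeper_hinge',.083),('keeper_knob',.109),('boom_nose',.1785),('boom_tail',.1785)]:
        for r in spotter.landmark_of(c,n)[:1]: print(c,n,round(r['p'],2),atz(info,r['position'],z).round(4))
E
```

```text
clock: 9.0
tool_pos: [0.6299, 0.0272, 0.1777]
tcp_rot: [2.184, 2.258, -0.001]
force: [-1.4, 0.3, -0.4]
finger_gap: 0.0342
grasp_force: 0.0
clock: 9.38
tool_pos: [0.6309, 0.0263, 0.178]
tcp_rot: [2.184, 2.255, 0.001]
force: [2.6, -3.0, 0.1]
finger_gap: 0.0192
grasp_force: 30.0
wrist boom_tail 0.45 [0.631  0.0302 0.1785]
top rack 0.63 [ 0.5003 -0.074   0.    ]
top keeper_hinge 0.63 [ 0.438  -0.1786  0.083 ]
top keeper_knob 0.77 [ 0.4538 -0.2916  0.109 ]
top boom_nose 0.81 [ 0.6253 -0.1919  0.1785]
scene rack 0.68 [ 0.5109 -0.0676  0.    ]
scene keeper_hinge 0.73 [ 0.4378 -0.1736  0.083 ]
scene keeper_knob 0.68 [ 0.4389 -0.284   0.109 ]
scene boom_nose 0.88 [ 0.6466 -0.1981  0.1785]
```

```bash
python3 -m jog '[{"offset":[-15,0,0],"spin":0,"claw":10},{"offset":[-40,0,0],"spin":0,"claw":10},{"offset":[-65,0,0],"spin":0,"claw":10},{"offset":[-90,0,0],"spin":0,"claw":10},{"offset":[-100,0,0],"spin":0,"claw":10}]'; python3 -m jog '[{"offset":[-15,0,0],"spin":0,"claw":10},{"offset":[-35,0,0],"spin":0,"claw":10},{"offset":[-60,0,0],"spin":0,"claw":10},{"offset":[-85,0,0],"spin":0,"claw":10},{"offset":[-97,0,0],"spin":0,"claw":10}]'
python3 - <<'E'
from h import *
for c in ['top','scene','wrist']:
    im,d,info=grab(c,c+'5')
    for n,z in [('rack',0),('boom_nose',.1785),('boom_tail',.1785)]:
        for r in spotter.landmark_of(c,n)[:1]: print(c,n,round(r['p'],2),atz(info,r['position'],z).round(4))
plan((.6325,-.17,.178),2)
E
```

```text
clock: 10.95
tool_pos: [0.6319, -0.0737, 0.1765]
tcp_rot: [-2.185, -2.254, 0.003]
force: [0.4, 0.5, -3.4]
finger_gap: 0.0195
grasp_force: 30.0
clock: 11.58
tool_pos: [0.6358, -0.1717, 0.1774]
tcp_rot: [2.186, 2.256, -0.002]
force: [0.5, 0.3, -4.0]
finger_gap: 0.0191
grasp_force: 30.0
top rack 0.71 [ 0.4965 -0.0704  0.    ]
top boom_nose 0.73 [ 0.667  -0.287   0.1785]
top boom_tail 0.71 [0.6288 0.0545 0.1785]
scene boom_nose 0.57 [ 0.6488 -0.3963  0.1785]
scene boom_tail 0.61 [0.6254 0.0692 0.1785]
wrist rack 0.71 [ 0.5022 -0.072   0.    ]
at [ 0.6366 -0.1683  0.1776] yaw 1.96 tilt [ 0.  0. -1.] t 12.18 -> off [-1.5 -4.2 -0.4] spin -0.03555110518502147
```

View pics/wrist5.png

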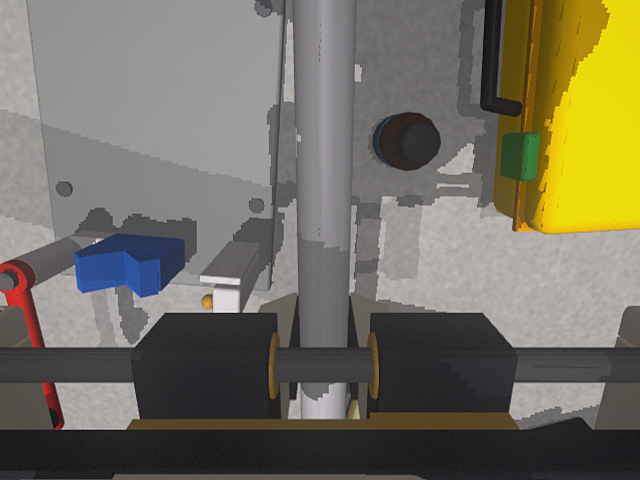

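The bar's tail is free of the sleeve. The wrist view shows the bar held straight up the middle (column 325), a blue saddle at (265,130), and the keeper hinge at (278,12). I'll fit the rack pose from the blue saddles.

Run:
```python
from h import *
np.set_printoptions(precision=4,suppress=True)
for c in ['top','scene','wrist']:
    im,d,info=grab(c); K=np.array(info['camera_matrix']);T=np.array(info['cam_to_world'])
    hsv=cv2.cvtColor(im,cv2.COLOR_RGB2HSV)
    m=(hsv[...,0]>105)&(hsv[...,0]<130)&(hsv[...,1]>130)&(hsv[...,2]>50)&(d>0)
    n,lab,st,cen=cv2.connectedComponentsWithStats(m.astype(np.uint8))
    for i in range(1,n):
        if st[i,4]<25: continue
        v,u=np.nonzero(lab==i); Z=d[v,u]; P=np.c_[(u-K[0,2])*Z/K[0,0],(v-K[1,2])*Z/K[1,1],Z]@T[:3,:3].T+T[:3,3]
        if not(.35<P[:,0].mean()<.65 and -.3<P[:,1].mean()<.15): continue
        t=P[P[:,2]>.068]; 
        print(c,st[i].tolist(),'z',np.percentile(P[:,2],[5,95]),'all',P.mean(0),'rim',len(t),t.mean(0) if len(t) else 0,'midrange',(np.percentile(t,4,0)+np.percentile(t,96,0))/2 if len(t) else 0, cv2.minAreaRect((t[:,:2]*1000).astype(np.float32)) if len(t)>8 else 0)
    for s in spotter.silhouettes(c,'rack')[:1]:
        v,u=np.nonzero(s['pixels']&(d>0)); Z=d[v,u]; P=np.c_[(u-K[0,2])*Z/K[0,0],(v-K[1,2])*Z/K[1,1],Z]@T[:3,:3].T+T[:3,3]
        P=P[(P[:,2]<.018)]; print(c,'plate',s['p'],len(P),cv2.minAreaRect((P[:,:2]*1000).astype(np.float32)))
```

```text
top [294, 267, 9, 19, 135] z [0.0363 0.0763] all [0.5024 0.0427 0.063 ] rim 53 [0.5043 0.0436 0.0729] midrange [0.5039 0.043  0.074 ] ((504.5700378417969, 42.922969818115234), (19.695518493652344, 52.86061477661133), 86.6816177368164)
top plate 0.6 2118 ((509.1679382324219, -81.40167236328125), (316.14642333984375, 187.102294921875), 86.13047790527344)
scene [335, 218, 13, 26, 237] z [0.0333 0.0756] all [0.5153 0.0417 0.0604] rim 83 [0.5131 0.0423 0.0726] midrange [0.51   0.0426 0.0733] ((511.974365234375, 42.62694549560547), (25.50125503540039, 51.53257369995117), 89.72981262207031)
scene plate 0.74 2984 ((497.454345703125, -105.75245666503906), (365.4333801269531, 208.6460418701172), 85.38970947265625)
wrist [74, 232, 93, 64, 3877] z [0.0316 0.0762] all [ 0.4957 -0.1837  0.0631] rim 1819 [ 0.4969 -0.1863  0.0727] midrange [ 0.4965 -0.1865  0.0728] ((494.9991149902344, -186.84791564941406), (26.004554748535156, 57.01984786987305), 87.31358337402344)
wrist plate 0.62 58583 ((480.94793701171875, -118.66995239257812), (246.62054443359375, 235.11666870117188), 87.00760650634766)
```

```bash
python3 -c "
from h import *
plan((.502,-.168,.178),-2.6);plan((.502,-.072,.178),-2.6)"
```

```text
at [ 0.6365 -0.1689  0.1776] yaw 1.92 tilt [-0.  0. -1.] t 12.47 -> off [   5.4 -134.4   -0.4] spin 4.515962321273847
at [ 0.6365 -0.1689  0.1776] yaw 1.92 tilt [-0.  0. -1.] t 12.47 -> off [ 101.4 -131.2   -0.4] spin 4.515962321273847
```

```bash
python3 -m jog '[{"offset":[0,-20,0],"spin":1,"claw":10},{"offset":[2,-50,0],"spin":2,"claw":10},{"offset":[3,-85,0],"spin":3,"claw":10},{"offset":[5,-115,0],"spin":4,"claw":10},{"offset":[10,-134,0],"spin":4.5,"claw":10}]'; python3 -m jog '[{"offset":[20,0,10],"spin":0,"claw":10},{"offset":[45,0,25],"spin":0,"claw":10},{"offset":[70,0,40],"spin":0,"claw":10},{"offset":[85,0,55],"spin":0,"claw":10},{"offset":[87,0,60],"spin":0,"claw":10}]';python3 -c "
from h import *
plan((.502,-.072,.085),-2.6)
grab('wrist','w6')
for n,z in [('boom_tail',.118),('rack',0)]:
  for r in spotter.landmark_of('wrist',n)[:1]: print(n,r['p'],atz(imaging.camera_info('wrist'),r['position'],z))
plan((.502,-.072,.08),-2.6)"
```

```text
clock: 13.1
tool_pos: [0.5006, -0.1639, 0.1778]
tcp_rot: [-2.273, -2.169, 0.0]
force: [1.0, -0.2, -3.6]
finger_gap: 0.019
grasp_force: 30.0
clock: 13.72
tool_pos: [0.5057, -0.0755, 0.1167]
tcp_rot: [-2.268, -2.172, 0.001]
force: [0.0, -0.2, -2.5]
finger_gap: 0.0193
grasp_force: 30.0
at [ 0.5057 -0.0755  0.1167] yaw -2.47 tilt [-0.001  0.    -1.   ] t 13.72 -> off [ 3.3 -3.8 31.7] spin 0.12942811471164362
at [ 0.5062 -0.0777  0.1176] yaw -2.65 tilt [-0.    -0.001 -1.   ] t 13.88 -> off [ 5.5 -4.5 37.6] spin -0.04675994876522793
```

View pics/w6.png

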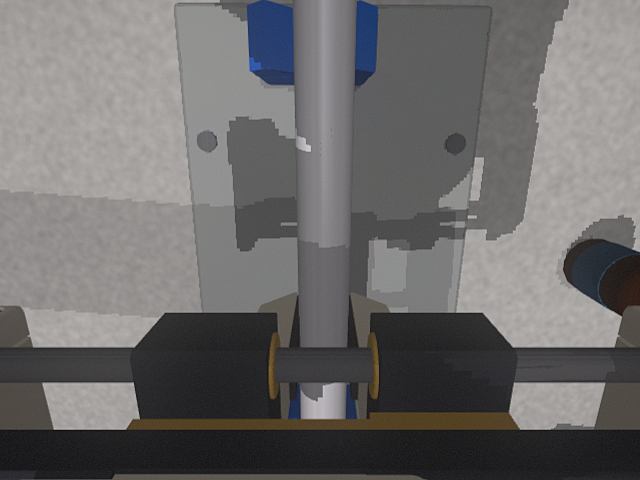

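The bar sits a few mm right of the saddle's centre (bar column 325, saddle 249–377), which matches the computed -4.5 mm correction. I'll lower with that correction.

```bash
python3 -m jog '[{"offset":[3,-3,10],"spin":0,"claw":10},{"offset":[5,-4.5,22],"spin":0,"claw":10},{"offset":[5,-4.5,30],"spin":0,"claw":10},{"offset":[5,-4.5,35],"spin":0,"claw":10},{"offset":[5,-4.5,35],"spin":0,"claw":10}]';python3 -c "
from h import *
im,d,info=grab('wrist','w7'); hsv=cv2.cvtColor(im,cv2.COLOR_RGB2HSV)
m=(hsv[...,0]>105)&(hsv[...,0]<130)&(hsv[...,1]>130)&(hsv[...,2]>50)
for r in (10,20,30,40,50): x=np.nonzero(m[r,150:450])[0]+150; print(r,x[:1],x[-1:],x[:-1][np.diff(x)>10],x[1:][np.diff(x)>10])
plan((.502,-.072,.07),-2.6)"
```

```text
clock: 14.5
tool_pos: [0.5016, -0.0714, 0.0821]
tcp_rot: [-2.271, -2.17, 0.001]
force: [0.3, 1.0, -3.7]
finger_gap: 0.019
grasp_force: 30.0
10 [241] [400] [292] [357]
20 [241] [399] [292] [357]
30 [242] [399] [292] [356]
40 [242] [398] [292] [356]
50 [243] [398] [292] [356]
at [ 0.5019 -0.0714  0.0824] yaw -2.59 tilt [-0. -0. -1.] t 14.55 -> off [-0.6  0.1 12.4] spin 0.008621657769737112
```

```bash
python3 -m jog '[{"offset":[0,-1,4],"spin":0,"claw":10},{"offset":[0,-1,8],"spin":0,"claw":10},{"offset":[0,-1,11],"spin":0,"claw":10},{"offset":[0,-1,12],"spin":0,"claw":10},{"offset":[0,-1,12],"spin":0,"claw":10}]'
```

```text
clock: 15.18
tool_pos: [0.5006, -0.0712, 0.0713]
tcp_rot: [-2.271, -2.17, 0.0]
force: [-4.6, 1.6, 7.5]
finger_gap: 0.0192
grasp_force: 30.0
```

Seated contact (+7.5 N). Next I release, wait, and rise.

```bash
python3 -m jog '[{"offset":[0,0,0],"spin":0,"claw":60},{"offset":[0,0,0],"spin":0,"claw":60},{"offset":[0,0,0],"spin":0,"claw":60},{"offset":[0,0,0],"spin":0,"claw":60}]'; python3 -m jog '[{"offset":[0,0,-30],"spin":0,"claw":60},{"offset":[0,0,-70],"spin":0,"claw":60},{"offset":[0,0,-110],"spin":0,"claw":60},{"offset":[0,0,-150],"spin":0,"claw":60},{"offset":[0,0,-160],"spin":0,"claw":60}]'
python3 - <<'E'
from h import *
for c in ['top','scene','wrist']:
    im,d,info=grab(c,c+'8')
    for n,z in [('boom_nose',.07),('boom_tail',.07),('keeper_knob',.109),('keeper_hinge',.083)]:
        for r in spotter.landmark_of(c,n)[:1]: print(c,n,round(r['p'],2),np.round(r['position']),atz(info,r['position'],z).round(4))
plan((.44,-.25,.2),-2.6)
E
```

```text
clock: 15.68
tool_pos: [0.5011, -0.0712, 0.0706]
tcp_rot: [2.271, 2.171, 0.0]
force: [-0.2, 0.2, 0.3]
finger_gap: 0.0548
grasp_force: 0.0
clock: 16.3
tool_pos: [0.5026, -0.0714, 0.2334]
tcp_rot: [2.268, 2.168, 0.006]
force: [0.1, -0.1, -0.6]
finger_gap: 0.0599
grasp_force: 0.0
top boom_nose 0.73 [286. 401.] [ 0.4785 -0.2887  0.07  ]
top boom_tail 0.97 [273. 263.] [0.5087 0.1539 0.07  ]
top keeper_knob 0.62 [293. 402.] [ 0.4506 -0.2866  0.109 ]
top keeper_hinge 0.93 [298. 371.] [ 0.4332 -0.1929  0.083 ]
scene boom_nose 0.74 [249. 215.] [ 0.4864 -0.299   0.07  ]
scene boom_tail 0.93 [218. 383.] [0.5139 0.1647 0.07  ]
scene keeper_knob 0.88 [227. 215.] [ 0.4445 -0.2845  0.109 ]
scene keeper_hinge 0.97 [219. 252.] [ 0.4292 -0.1867  0.083 ]
wrist keeper_knob 0.27 [216. 326.] [ 0.5039 -0.0483  0.109 ]
at [ 0.5009 -0.0712  0.2305] yaw -2.58 tilt [-0.  0. -1.] t 17.05 -> off [-181.3  -52.8   30.5] spin 0.019729254342323088
```

View pics/wrist8.png

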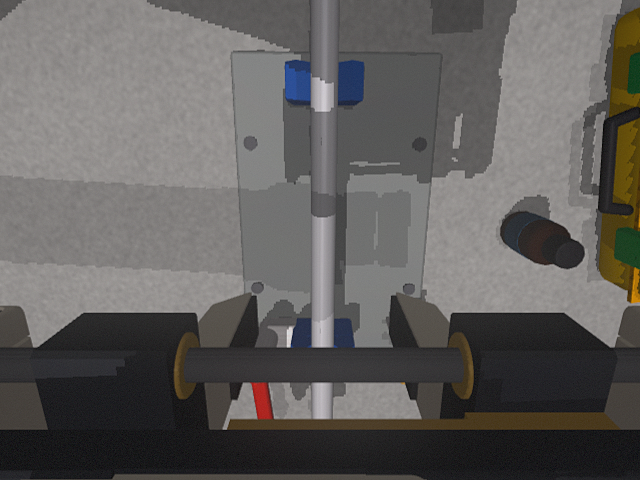

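The bar lies centred in both saddles (far saddle at (82,325), near one at (333,322)). The cap's top (83.5 mm) is slightly above the keeper's underside (83 mm), so the swept keeper tip could catch it. I'll measure the nose from near.

```bash
python3 -m jog '[{"offset":[-45,-8,0],"spin":0,"claw":60},{"offset":[-90,-16,0],"spin":0,"claw":60},{"offset":[-130,-25,0],"spin":0,"claw":60},{"offset":[-130,-25,0],"spin":0,"claw":60},{"offset":[-130,-25,0],"spin":0,"claw":60}]'
python3 - <<'E'
from h import *
im,d,info=grab('wrist','w9')
for n,z in [('boom_nose',.07),('keeper_knob',.109),('keeper_hinge',.083),('rack',0)]:
    for r in spotter.landmark_of('wrist',n)[:1]: print(n,round(r['p'],2),np.round(r['position']),atz(info,r['position'],z).round(4),atd(info,r['position'],d))
plan((.44,-.25,.2),-2.6)
E
```

```text
clock: 17.68
tool_pos: [0.4703, -0.1994, 0.2306]
tcp_rot: [-2.271, -2.171, -0.001]
force: [-0.2, 0.6, -0.4]
finger_gap: 0.0599
grasp_force: 0.0
boom_nose 0.58 [340. 346.] [ 0.4872 -0.2975  0.07  ] [ 0.48661655 -0.28928857  0.08388443]
keeper_knob 0.74 [359. 294.] [ 0.444  -0.2891  0.109 ] [ 0.46590404 -0.16977278  0.29434158]
keeper_hinge 0.75 [217. 280.] [ 0.4388 -0.1813  0.083 ] [ 0.440411   -0.17863052  0.09553409]
rack 0.92 [ 74. 354.] [ 0.5039 -0.0725  0.    ] [ 0.49752338 -0.08301236  0.08129909]
at [ 0.4705 -0.1988  0.2305] yaw -2.46 tilt [ 0.  0. -1.] t 17.93 -> off [-52.5 -28.3  30.5] spin 0.1387376972424761
```

View pics/w9.png

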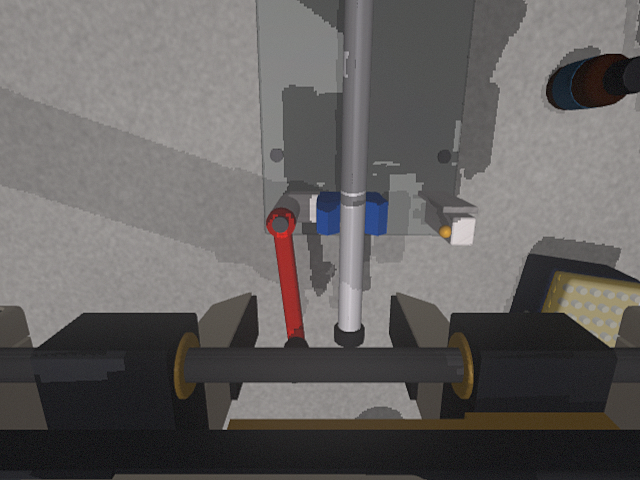

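The nose cap is at (335,348), so y ≈ -0.298 and rack x ≈ 228. The keeper tip (reach ~224) would sweep over the cap, which starts at ~214. I'll regrip at the middle and slide the bar 15 mm outward, inside the ±30 mm allowance.

```bash
python3 -m jog '[{"offset":[45,10,0],"spin":0,"claw":60},{"offset":[90,20,0],"spin":0,"claw":60},{"offset":[126,25,20],"spin":0,"claw":60},{"offset":[126,25,60],"spin":0,"claw":60},{"offset":[126,25,80],"spin":0,"claw":60}]'; python3 -c "
from h import *
plan((.501,-.072,.0715),-2.6)"
```

```text
clock: 18.55
tool_pos: [0.4998, -0.0735, 0.1488]
tcp_rot: [-2.266, -2.173, 0.002]
force: [0.3, 0.2, -0.2]
finger_gap: 0.0604
grasp_force: 0.0
at [ 0.4998 -0.0735  0.1488] yaw -2.41 tilt [-0.002  0.    -1.   ] t 18.55 -> off [ 1.5  1.3 77.3] spin 0.19286201674545111
```

```bash
python3 -m jog '[{"offset":[0,1,40],"spin":0,"claw":60},{"offset":[0,1,70],"spin":0,"claw":60},{"offset":[0,1,79],"spin":0,"claw":60},{"offset":[0,1,79],"spin":0,"claw":40},{"offset":[0,1,79],"spin":0,"claw":10}]'; python3 -m jog '[{"offset":[0,0,0],"spin":0,"claw":10},{"offset":[0,0,0],"spin":0,"claw":10},{"offset":[0,0,0],"spin":0,"claw":10}]'
```

```text
clock: 19.18
tool_pos: [0.5028, -0.0753, 0.0728]
tcp_rot: [2.269, 2.17, 0.002]
force: [-0.1, 0.2, 0.2]
finger_gap: 0.0444
grasp_force: 0.0
clock: 19.55
tool_pos: [0.4997, -0.0752, 0.0718]
tcp_rot: [-2.269, -2.168, 0.004]
force: [-5.0, -0.2, 6.8]
finger_gap: 0.0192
grasp_force: 30.0
```

```bash
python3 -m jog '[{"offset":[-3,0,-1],"spin":0,"claw":10},{"offset":[-8,0,-1],"spin":0,"claw":10},{"offset":[-13,0,-1],"spin":0,"claw":10},{"offset":[-16,0,0],"spin":0,"claw":10},{"offset":[-16,0,0],"spin":0,"claw":10}]'; python3 -m jog '[{"offset":[0,0,0],"spin":0,"claw":60},{"offset":[0,0,0],"spin":0,"claw":60},{"offset":[0,0,0],"spin":0,"claw":60},{"offset":[0,0,0],"spin":0,"claw":60}]'; python3 -m jog '[{"offset":[0,0,-40],"spin":0,"claw":60},{"offset":[0,0,-100],"spin":0,"claw":60},{"offset":[-45,-10,-159],"spin":0,"claw":40},{"offset":[-90,-20,-159],"spin":0,"claw":40},{"offset":[-115,-25,-159],"spin":0,"claw":40}]';python3 - <<'E'
from h import *
im,d,info=grab('wrist','w10')
for n,z in [('boom_nose',.07),('keeper_knob',.109),('keeper_hinge',.083),('rack',0)]:
    for r in spotter.landmark_of('wrist',n)[:1]: print(n,round(r['p'],2),np.round(r['position']),atz(info,r['position'],z).round(4))
hinge=np.array([.4413,-.1844])
for a in [1.47,1.2]:
    print(a, hinge+.104*(np.sin(a)*np.array([-.046,-.999])+np.cos(a)*np.array([.999,-.046])))
plan((.44,-.25,.2),-2.6)
E
```

```text
clock: 20.18
tool_pos: [0.4991, -0.0889, 0.0717]
tcp_rot: [-2.266, -2.169, 0.001]
force: [-7.8, 7.3, 10.0]
finger_gap: 0.0193
grasp_force: 30.0
clock: 20.68
tool_pos: [0.5013, -0.0916, 0.0717]
tcp_rot: [2.271, 2.17, 0.0]
force: [-1.4, -0.5, -0.2]
finger_gap: 0.0545
grasp_force: 0.0
clock: 21.3
tool_pos: [0.4706, -0.2087, 0.2325]
tcp_rot: [2.272, 2.164, 0.001]
force: [-0.1, 0.7, -0.4]
finger_gap: 0.0405
grasp_force: 0.0
boom_nose 0.94 [342. 345.] [ 0.486  -0.3106  0.07  ]
keeper_knob 0.89 [345. 294.] [ 0.4451 -0.2875  0.109 ]
keeper_hinge 0.73 [207. 277.] [ 0.438  -0.1837  0.083 ]
rack 0.79 [ 62. 348.] [ 0.5007 -0.0723  0.    ]
1.47 [ 0.44699489 -0.28825005]
1.2 [ 0.47448865 -0.28296865]
at [ 0.471  -0.2038  0.2302] yaw -2.53 tilt [-0.     0.001 -1.   ] t 21.55 -> off [-47.6 -29.   30.2] spin 0.06930480142703743
```

```bash
python3 -c "
from h import *
plan((.4455,-.288,.116),-2.6);print(robot.get_obs()['joint_pos'])"
```

```text
at [ 0.471  -0.2038  0.2302] yaw -2.53 tilt [-0.     0.001 -1.   ] t 21.55 -> off [-85.4 -21.7 114.2] spin 0.06930480142703743
[ 0.15821982  0.2453551   0.23029051  1.92491694 -0.0676734   0.97938301
  0.37548821]
```

```bash
python3 -m jog '[{"offset":[-45,-10,30],"spin":0,"claw":45},{"offset":[-85,-22,60],"spin":0,"claw":45},{"offset":[-85,-22,75],"spin":0,"claw":45},{"offset":[-85,-22,75],"spin":0,"claw":45}]'
python3 - <<'E'
from h import *
im,d,info=grab('wrist','w11')
for r in spotter.landmark_of('wrist','keeper_knob')[:1]: print(round(r['p'],2),np.round(r['position']),atz(info,r['position'],.109).round(4))
for r in spotter.search_frame('wrist','keeper_knob')[:1]: print(round(r['p'],2),np.round(r['position']),atz(info,r['position'],.12).round(4))
plan((.4455,-.288,.116),-2.6)
E
```

```text
clock: 22.05
tool_pos: [0.445, -0.2865, 0.1541]
tcp_rot: [-2.266, -2.171, 0.0]
force: [0.2, 0.1, -0.3]
finger_gap: 0.0452
grasp_force: 0.0
0.95 [296. 323.] [ 0.4453 -0.2896  0.109 ]
0.89 [188. 311.] [ 0.4425 -0.2316  0.12  ]
at [ 0.4466 -0.2874  0.1563] yaw -2.4 tilt [ 0.001  0.    -1.   ] t 22.2 -> off [-0.7 -1.1 40.3] spin 0.19798195415633302
```

View pics/w11.png

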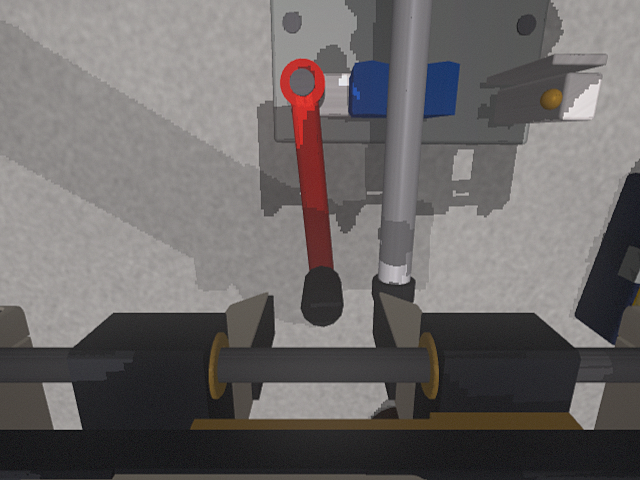

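The knob at (296,322) is centred between the fingers. The cap (285,393) lies level with the knob and is passed as the keeper shortens inward. I'll descend and pinch.

```bash
python3 -m jog '[{"offset":[-1,-1,20],"spin":0,"claw":45},{"offset":[-1,-1,40],"spin":0,"claw":45},{"offset":[-1,-1,40],"spin":0,"claw":30},{"offset":[-1,-1,40],"spin":0,"claw":10},{"offset":[-1,-1,40],"spin":0,"claw":10}]'; python3 -m jog '[{"offset":[0,0,0],"spin":0,"claw":10},{"offset":[0,0,0],"spin":0,"claw":10}]'
cat > arc.py <<'E'
from h import *
hinge=np.array([.4413,-.1844]); ex=np.array([-.046,-.999]); ey=np.array([.999,-.046])
o=robot.get_obs(); v=o['tool_pos'][:2]-hinge; print('a now',np.arctan2(v@ex,v@ey),'r',np.hypot(*v),'t',o['clock'])
import sys
for a in map(float,sys.argv[1:]):
    p=hinge+.104*(np.sin(a)*ex+np.cos(a)*ey); yaw=-2.6+np.degrees(1.48-a); print(a,end=' '); plan((*p,.116),yaw)
E
python3 arc.py 1.31 1.13 .96 .79 .61
```

```text
clock: 22.82
tool_pos: [0.4449, -0.29, 0.1167]
tcp_rot: [2.269, 2.17, 0.001]
force: [1.1, -0.4, 1.7]
finger_gap: 0.0206
grasp_force: 30.0
clock: 23.08
tool_pos: [0.4449, -0.2901, 0.1166]
tcp_rot: [2.269, 2.17, 0.002]
force: [0.4, 1.3, 6.3]
finger_gap: 0.0201
grasp_force: 30.0
a now 1.4909438189907704 r 0.10574059514965863 t 23.075
1.31 at [ 0.4449 -0.2901  0.1166] yaw -2.57 tilt [ 0.002 -0.001 -1.   ] t 23.07 -> off [ 4.9 18.4  0.7] spin -9.707689858647456
1.13 at [ 0.4449 -0.2901  0.1166] yaw -2.57 tilt [ 0.002 -0.001 -1.   ] t 23.07 -> off [11.3 36.   0.7] spin -20.020930171002277
0.96 at [ 0.4449 -0.2901  0.1166] yaw -2.57 tilt [ 0.002 -0.001 -1.   ] t 23.07 -> off [20.1 51.2  0.7] spin -29.761212688226266
0.79 at [ 0.4449 -0.2901  0.1166] yaw -2.57 tilt [ 0.002 -0.001 -1.   ] t 23.07 -> off [31.4 64.8  0.7] spin -39.501495205450254
0.61 at [ 0.4449 -0.2901  0.1166] yaw -2.57 tilt [ 0.002 -0.001 -1.   ] t 23.07 -> off [45.7 76.9  0.8] spin -49.814735517805076
```

```bash
python3 -m jog '[{"offset":[3,9,0],"spin":-5,"claw":10},{"offset":[5,18,0],"spin":-10,"claw":10},{"offset":[7,27,0],"spin":-15,"claw":10},{"offset":[11,36,0],"spin":-20,"claw":10},{"offset":[15,44,0],"spin":-25,"claw":10}]'; python3 arc.py .96 .87 .79 .7 .61
```

```text
clock: 23.7
tool_pos: [0.4895, -0.2775, 0.1166]
tcp_rot: [1.743, 2.612, 0.0]
force: [-0.9, 1.1, 6.1]
finger_gap: 0.0205
grasp_force: 30.0
a now 1.046697597811568 r 0.10480478107394761 t 23.7
0.96 at [ 0.4895 -0.2775  0.1166] yaw 22.56 tilt [ 0.002 -0.001 -1.   ] t 23.7 -> off [1.9 8.9 0.7] spin -4.635420346968189
0.87 at [ 0.4895 -0.2775  0.1166] yaw 22.56 tilt [ 0.002 -0.001 -1.   ] t 23.7 -> off [ 4.  18.   0.7] spin -9.792040503145586
0.79 at [ 0.4895 -0.2775  0.1166] yaw 22.56 tilt [ 0.002 -0.001 -1.   ] t 23.7 -> off [ 6.4 26.   0.7] spin -14.375702864192178
0.7 at [ 0.4895 -0.2775  0.1166] yaw 22.56 tilt [ 0.002 -0.001 -1.   ] t 23.7 -> off [ 9.9 34.6  0.7] spin -19.53232302036959
0.61 at [ 0.4895 -0.2775  0.1166] yaw 22.56 tilt [ 0.002 -0.001 -1.   ] t 23.7 -> off [14.2 42.9  0.7] spin -24.688943176547
```

Smooth; crossing the bar with low force.

```bash
python3 -m jog '[{"offset":[2,9,0],"spin":-5,"claw":10},{"offset":[4,18,0],"spin":-10,"claw":10},{"offset":[6.5,26,0],"spin":-15,"claw":10},{"offset":[10,34.5,0],"spin":-20,"claw":10},{"offset":[14,43,0],"spin":-25,"claw":10}]'; python3 arc.py .52 .43 .34 .25 .16
```

```text
clock: 24.32
tool_pos: [0.524, -0.2478, 0.1166]
tcp_rot: [1.137, 2.927, 0.0]
force: [-1.0, 0.1, 7.0]
finger_gap: 0.0204
grasp_force: 30.0
a now 0.608023244466763 r 0.1041917747990903 t 24.325
0.52 at [ 0.524  -0.2478  0.1166] yaw 47.55 tilt [ 0.002 -0.001 -1.   ] t 24.32 -> off [1.4 9.1 0.7] spin -4.852076122147707
0.43 at [ 0.524  -0.2478  0.1166] yaw 47.55 tilt [ 0.002 -0.001 -1.   ] t 24.32 -> off [ 3.4 18.2  0.7] spin -10.008696278325132
0.34 at [ 0.524  -0.2478  0.1166] yaw 47.55 tilt [ 0.002 -0.001 -1.   ] t 24.32 -> off [ 6.3 27.1  0.7] spin -15.165316434502529
0.25 at [ 0.524  -0.2478  0.1166] yaw 47.55 tilt [ 0.002 -0.001 -1.   ] t 24.32 -> off [ 9.9 35.7  0.7] spin -20.32193659067994
0.16 at [ 0.524  -0.2478  0.1166] yaw 47.55 tilt [ 0.002 -0.001 -1.   ] t 24.32 -> off [14.3 44.   0.7] spin -25.47855674685735
```

```bash
python3 -m jog '[{"offset":[1.5,9,0],"spin":-5,"claw":10},{"offset":[3.5,18,0],"spin":-10,"claw":10},{"offset":[6,27,0],"spin":-15,"claw":10},{"offset":[10,35.5,0],"spin":-20,"claw":10},{"offset":[14,44,0],"spin":-25,"claw":10}]'; python3 arc.py .1 .05 0 -.05 -.1
```

```text
clock: 24.95
tool_pos: [0.543, -0.2058, 0.1166]
tcp_rot: [0.476, 3.104, -0.001]
force: [-1.7, 0.3, 6.9]
finger_gap: 0.0202
grasp_force: 30.0
a now 0.16112767512812357 r 0.1039694017492741 t 24.95
0.1 at [ 0.543  -0.2058  0.1166] yaw 72.55 tilt [ 0.001 -0.001 -1.   ] t 24.95 -> off [0.8 6.3 0.6] spin -3.916168481177337
0.05 at [ 0.543  -0.2058  0.1166] yaw 72.55 tilt [ 0.001 -0.001 -1.   ] t 24.95 -> off [ 1.7 11.4  0.6] spin -6.780957456831459
0.0 at [ 0.543  -0.2058  0.1166] yaw 72.55 tilt [ 0.001 -0.001 -1.   ] t 24.95 -> off [ 2.9 16.5  0.6] spin -9.645746432485566
-0.05 at [ 0.543  -0.2058  0.1166] yaw 72.55 tilt [ 0.001 -0.001 -1.   ] t 24.95 -> off [ 4.4 21.5  0.6] spin -12.510535408139688
-0.1 at [ 0.543  -0.2058  0.1166] yaw 72.55 tilt [ 0.001 -0.001 -1.   ] t 24.95 -> off [ 6.1 26.4  0.6] spin -15.37532438379381
```

```bash
python3 -m jog '[{"offset":[0.8,6,0],"spin":-4,"claw":10},{"offset":[1.7,11.5,0],"spin":-7,"claw":10},{"offset":[3,16.5,0],"spin":-10,"claw":10},{"offset":[3.3,18.5,0],"spin":-10,"claw":10},{"offset":[3.3,18.5,0],"spin":-10,"claw":10}]'; python3 arc.py 0 -.05
```

```text
clock: 25.58
tool_pos: [0.545, -0.1894, 0.1166]
tcp_rot: [0.21, 3.133, -0.004]
force: [-2.2, -3.8, 5.5]
finger_gap: 0.0205
grasp_force: 30.0
a now 0.0020487095783595618 r 0.10380447342276158 t 25.575
0.0 at [ 0.545  -0.1894  0.1166] yaw 82.32 tilt [ 0.001 -0.003 -1.   ] t 25.57 -> off [-0.2  0.2  0.6] spin 0.12271213952405446
-0.05 at [ 0.545  -0.1894  0.1166] yaw 82.32 tilt [ 0.001 -0.003 -1.   ] t 25.57 -> off [0.4 5.4 0.6] spin -2.7420768361300674
```

```bash
python3 -m jog '[{"offset":[0,2,0],"spin":0,"claw":10},{"offset":[0,4,0],"spin":0,"claw":10},{"offset":[0,4,0],"spin":0,"claw":10}]'; python3 arc.py 0
```

```text
clock: 25.95
tool_pos: [0.545, -0.1892, 0.1167]
tcp_rot: [0.214, 3.133, -0.01]
force: [-1.6, -10.7, 4.1]
finger_gap: 0.0205
grasp_force: 30.0
a now 0.00011844869395475072 r 0.10378821034783957 t 25.95
0.0 at [ 0.545  -0.1892  0.1167] yaw 82.17 tilt [ 0.001 -0.006 -1.   ] t 25.95 -> off [-0.2  0.   0.7] spin -0.023250932332047114
```

It is hard against the stop, so it is home. Next I relax, release and rise.

```bash
python3 -m jog '[{"offset":[0,-4,0],"spin":0,"claw":10},{"offset":[0,-5,0],"spin":0,"claw":40},{"offset":[0,-5,0],"spin":0,"claw":45},{"offset":[0,-5,0],"spin":0,"claw":45},{"offset":[0,-5,0],"spin":0,"claw":45}]'; python3 -m jog '[{"offset":[0,-5,-30],"spin":0,"claw":45},{"offset":[0,-5,-70],"spin":0,"claw":45},{"offset":[0,-30,-120],"spin":0,"claw":45},{"offset":[0,-60,-150],"spin":0,"claw":45},{"offset":[0,-60,-150],"spin":0,"claw":45}]'
python3 - <<'E'
from h import *
for c in ['wrist','top','scene']:
    im,d,info=grab(c,c+'12')
    for n,z in [('boom_nose',.07),('boom_tail',.07),('keeper_knob',.109),('keeper_hinge',.083)]:
        for r in spotter.landmark_of(c,n)[:1]: print(c,n,round(r['p'],2),np.round(r['position']),atz(info,r['position'],z).round(4))
plan((.5,-.2,.3))
E
```

```text
clock: 26.58
tool_pos: [0.5448, -0.1877, 0.1154]
tcp_rot: [-0.207, -3.134, -0.0]
force: [-0.7, 0.8, 0.2]
finger_gap: 0.0448
grasp_force: 0.0
clock: 27.2
tool_pos: [0.5376, -0.2514, 0.2687]
tcp_rot: [0.215, 3.129, -0.006]
force: [1.0, 0.3, -0.6]
finger_gap: 0.0455
grasp_force: 0.0
wrist boom_nose 0.61 [178. 250.] [ 0.4901 -0.3108  0.07  ]
wrist keeper_knob 0.67 [230. 400.] [ 0.5439 -0.191   0.109 ]
wrist keeper_hinge 0.68 [ 91. 392.] [ 0.438  -0.1842  0.083 ]
top boom_nose 0.34 [262. 371.] [ 0.5522 -0.1926  0.07  ]
top boom_tail 0.8 [274. 265.] [0.5076 0.1467 0.07  ]
top keeper_knob 0.55 [262. 370.] [ 0.5469 -0.1865  0.109 ]
top keeper_hinge 0.79 [298. 366.] [ 0.4345 -0.178   0.083 ]
scene boom_nose 0.92 [252. 209.] [ 0.4918 -0.3165  0.07  ]
scene boom_tail 0.95 [216. 378.] [0.5043 0.1532 0.07  ]
scene keeper_knob 0.67 [252. 211.] [ 0.5157 -0.3082  0.109 ]
scene keeper_hinge 0.77 [223. 255.] [ 0.4444 -0.1797  0.083 ]
at [ 0.5369 -0.2475  0.2656] yaw 82.42 tilt [-0.  0. -1.] t 27.95 -> off [ 42.9  42.2 -34.4] spin None
```

View pics/wrist12.png

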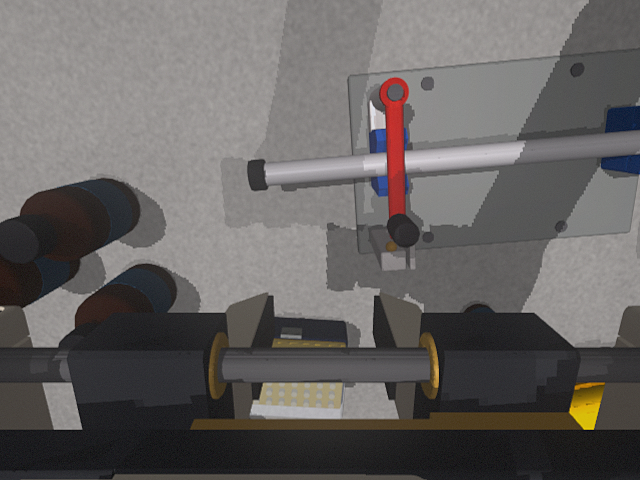

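The keeper lies square across the bar with its knob (230,402) at the catch. The bar sits in both saddles, with its nose at (174,257). Handing in.

```bash
python3 -c "
from rig import robot
print(robot.close_job())"
```

```text
the job is handed in; nothing more can be done
None
```

I drew the boom bar out in three holds and laid it level in both saddles, about 12 mm off centre towards the nose so its cap clears the keeper. The keeper is shut against its stop, the arm is clear, and the job was handed in at about 28 s; the hand-in returned no verdict.

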